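Stock the wax carousel and hold it with the red tin to the front

TASK

First drop the red-lidded and the blue-lidded wax tin, one at a time, into empty cups of the wax carousel (one tin per cup, any of the three), upright and all the way down, so that the red one is not yet at the brass pointer. Then turn the carousel until the red tin stands squarely at the brass pointer at the front of its foot, and finish while still gripping the brass knob on top, holding the carousel still. Leave the other things on the bench where they are.

Things in the scene. Friction and masses are not known exactly. Their poses are not given: they have to be found in the camera images.
- carousel: Fixed round dark wooden foot of the wax carousel, 248 mm in diameter, 12 mm high; origin on the turning axis at bench height. A brass pointer sticks out along its own -x (the front), ending in a 30 mm wide brass block 114 to 164 mm from the axis, 22 mm high. A round light wood turntable, 224 mm in diameter, top 24 mm above the bench, turns on it, with six black cups 60 degrees apart.
- front (a point): Point of the fixed foot where a tin at the brass pointer belongs: 80 mm from the turning axis on the pointer's side, 27 mm above the bench (height of the cups' inner floors).
- turntable (a joint): Turntable angle, rad, grows counter-clockwise from above. At 0 the empty cups are away from the pointer: pocket2 opposite it, pocket1 60 degrees clockwise, pocket3 60 degrees counter-clockwise of pocket2; the other cups hold fixed tins (yellow, green, white lids, tops 82 mm up). Turns over half a turn both ways from any start, friction about 0.05 N m, stays where left.
- pocket1 (a point): Pocket 1, one of the three empty cups: the centre of its inner floor, 27 mm above the bench and 80 mm from the turning axis. The black cup around it is 43 mm inside, 49 mm outside, 16 mm deep (rim 43 mm above the bench), open upward. Moves with the turntable; empty at the start.
- pocket2 (a point): Pocket 2, one of the three empty cups: the centre of its inner floor, 27 mm above the bench and 80 mm from the turning axis. The black cup around it is 43 mm inside, 49 mm outside, 16 mm deep (rim 43 mm above the bench), open upward. Moves with the turntable; empty at the start.
- pocket3 (a point): Pocket 3, one of the three empty cups: the centre of its inner floor, 27 mm above the bench and 80 mm from the turning axis. The black cup around it is 43 mm inside, 49 mm outside, 16 mm deep (rim 43 mm above the bench), open upward. Moves with the turntable; empty at the start.
- knob (a point): Middle of the round brass knob of the turntable, on the turning axis and fixed to the turntable: an upright cylinder 34 mm in diameter, 32 mm tall, on a 24 mm steel column; from 84 to 116 mm above the bench; this point is 100 mm above the bench.
- red_tin: Red-lidded aluminium wax tin, a plain upright cylinder 35 mm in diameter and 55 mm tall (the top 15 mm is the red lid, fixed on), about 60 g. Loose, standing on the bench at the start. Origin at the centre of its underside, z up.
- blue_tin: Blue-lidded aluminium wax tin, a plain upright cylinder 35 mm in diameter and 55 mm tall (the top 15 mm is the blue lid, fixed on), about 60 g. Loose, standing on the bench at the start. Origin at the centre of its underside, z up.
- mug: Bystander: loose white enamel mug 80 mm wide, 85 mm high, with three brushes standing up to 172 mm high. Origin under its centre.
- glass_jar: Bystander: loose squat glass jar with steel cap, 72 mm wide, 65 mm high. Origin under its centre.
- diamond_stone: Bystander: loose steel diamond stone 60 x 150 x 12 mm lying flat (length along its y). Origin under its centre.
- cork_block: Bystander: loose cork block 45 x 95 x 35 mm (length along its y). Origin under its centre.
- scraper_brush: Bystander: loose hand brush lying flat on the bench near its back edge, about 0.2 m long.
Things that resemble listed ones, but are neither listed nor needed, are in the scene too. What is shaped like the blue_tin but white is not meant.

How it is judged:
On the way, in this order (a step that is already met when the one before it is completed fails the run):
1. both tins stand fully down in empty cups, let go, the red one not yet at the pointer (((horizontal distance between red_tin and pocket1 below 0.008 m and z of red_tin in the frame of pocket1 below 0.005 m) or (horizontal distance between red_tin and pocket2 below 0.008 m and z of red_tin in the frame of pocket2 below 0.005 m) or (horizontal distance between red_tin and pocket3 below 0.008 m and z of red_tin in the frame of pocket3 below 0.005 m)) and ((horizontal distance between blue_tin and pocket1 below 0.008 m and z of blue_tin in the frame of pocket1 below 0.005 m) or (horizontal distance between blue_tin and pocket2 below 0.008 m and z of blue_tin in the frame of pocket2 below 0.005 m) or (horizontal distance between blue_tin and pocket3 below 0.008 m and z of blue_tin in the frame of pocket3 below 0.005 m)) and angle between each of red_tin, blue_tin's own z axis and vertical below 0.15 rad and horizontal distance between red_tin and front above 0.03 m and contact force between the fingers and red_tin below 0.1 N and contact force between the fingers and blue_tin below 0.1 N), for 0.2 s.
2. the red tin stands at the pointer while the knob is gripped (horizontal distance between red_tin and front below 0.012 m and contact force between the fingers and turntable above 2 N and distance between the grasp point and knob below 0.03 m), for 0.2 s.
At the end, for the whole second after the job is handed in: Both tins upright (within 0.15 rad) and fully down in empty cups (within 8 mm of the centre, less than 5 mm above the floor), the red tin within 12 mm of the point at the brass pointer, the fingers gripping the brass knob with more than 2 N, and the turntable still (under 0.05 rad/s) (all of step 2 and ((horizontal distance between red_tin and pocket1 below 0.008 m and z of red_tin in the frame of pocket1 below 0.005 m) or (horizontal distance between red_tin and pocket2 below 0.008 m and z of red_tin in the frame of pocket2 below 0.005 m) or (horizontal distance between red_tin and pocket3 below 0.008 m and z of red_tin in the frame of pocket3 below 0.005 m)) and ((horizontal distance between blue_tin and pocket1 below 0.008 m and z of blue_tin in the frame of pocket1 below 0.005 m) or (horizontal distance between blue_tin and pocket2 below 0.008 m and z of blue_tin in the frame of pocket2 below 0.005 m) or (horizontal distance between blue_tin and pocket3 below 0.008 m and z of blue_tin in the frame of pocket3 below 0.005 m)) and angle between each of red_tin, blue_tin's own z axis and vertical below 0.15 rad and velocity of joint turntable between -0.05 and 0.05 rad/s); the arm keeps its last pose, push and grip.
It fails at once if the mug is moved (more than 20 mm) (distance of mug from where it was at the start of the episode above 0.02 m).
It fails at once if the glass jar is moved (more than 20 mm) (distance of glass_jar from where it was at the start of the episode above 0.02 m).
It fails at once if the diamond stone is moved (more than 20 mm) (distance of diamond_stone from where it was at the start of the episode above 0.02 m).
It fails at once if the cork block is moved (more than 20 mm) (distance of cork_block from where it was at the start of the episode above 0.02 m).
It fails at once if the brush is moved (more than 20 mm) (distance of scraper_brush from where it was at the start of the episode above 0.02 m).
It also fails if it takes over 67 s, if anything falls off the work surface, if the arm or the gripper's body presses on something with over 40 N, if the wrist force passes 120 N, or if a joint passes its speed limit or range.

ROBOT

A 6-joint arm with a two-finger parallel gripper is mounted at the origin on the work surface. World frame = base frame: x ahead of the robot, y to its left, z up, the work surface at z = 0. Lengths are in m, angles in rad, forces in N, time in s.
With the tool pointing down it reaches from about 0.35 to 0.975 m from the base axis. Payload 7.1 kg.
Tool frame: the origin (TCP) lies midway between the tips of the shut fingers; the grasp point (between the pads) lies 19 mm behind it; z points along the fingers, y is the line along which they close (so a half turn about z gives the same grasp; the last joint's range is limited). The gripper opens to 88 mm and grips with 3 to 60 N. Pads are 20 mm wide; open, the fingers measure 115 mm over their backs; the gripper's body (75 mm by 178 mm) begins 61 mm behind the grasp point.
Start: joints at [-1.122, 0.423, 1.63, -0, 1.089, -0.019], TCP at [0.282, -0.558, 0.223] pointing down, gripper open.
Joint ranges: [-3, 3], [-0.9, 2.11], [0.09, 2.58], [-1.31, 4.45], [0.11, 2.69], [-2.54, 2.54]. Speed limits (rad/s): [2.39, 2.39, 3.01, 3.14, 3.14, 3.14].

INTERFACE

Orientations are given as a unit quaternion [w, x, y, z].
In Python, from station import move_pose, movel, movej, command_gripper, wait, inverse_kinematics, read_camera, camera_info, MotionError, job_done, get_time, get_joint_pos, get_qvel, get_effort, get_tcp_pos, get_ee_rot, get_ft_force, get_ft_torque, get_grip_width, get_finger_force gives the robot as it stands. Calls block until the motion is done:
- move_pose(position, orientation): joint-space move of the TCP to a pose.
- movel(position, frame=None, v=0.15, until_force=None): straight line of the TCP; frame=None keeps the orientation; v is the mean speed in m/s. With until_force (N) it stops when the force on the tool has changed by that much, and returns True; else False.
- movej(angles): joint-space move.
- command_gripper(opening): opening from 0.0 (shut) to 1.0 (fully open); the grip force is fixed at half the most; returns when the fingers have stopped.
- wait(seconds).
- inverse_kinematics(position, orientation): joint angles nearest the present ones, or None.
- read_camera(name): name is "scene" or "top" or "wrist"; returns the picture (420x560x3 uint8, red, green, blue); there is no depth.
- camera_info(name): a dict with "intrinsics" (3x3 intrinsics, pixels), "dist" ([k1, k2, p1, p2, k3] as OpenCV has them; the pictures are not rectified), "T" (4x4, takes a point from camera to world coordinates); the wrist camera has in their place "tool_from_camera" (4x4, takes a point from camera to tool coordinates, whose origin is the TCP and whose axes are the flange's). Camera axes: x right, y up, looking along -z (the intrinsics and any distortion apply to the point x, -y, -z); pixel columns grow to the right and rows downward; lengths in m; the calibration is good to about 2 mm. A picture is of the moment at which its call begins: read the wrist's pose just before it. camera_info takes no time and is no camera call.
A pose or a line that the arm cannot do raises MotionError and nothing moves.
- job_done(): hands the job in; it is judged then, once.
Readings, each from a call of its own:
- get_time(): time.
- get_joint_pos(): joint angles.
- get_qvel(): joint speeds.
- get_effort(): joint torques, N m.
- get_tcp_pos(): TCP position.
- get_ee_rot(): TCP orientation.
- get_ft_force(): force on the tool from outside, world axes, zero at the start.
- get_ft_torque(): the same for the moment, N m.
- get_grip_width(): opening from 0.0 (shut) to 1.0 (fully open).
- get_finger_force(): force on a finger pad.
Only numpy, scipy, OpenCV 4.12 (cv2) and the standard library are available. Lean on these libraries where they do the work, as an engineer would, in place of code of your own. Each camera call takes 0.05 s, during which the arm holds its last target. There are 200 camera calls.

## Working session

There is one attempt and no reset: what is moved stays moved. The work goes in short steps, each a Python script; the robot and the scene stay as the last script left them, time stands still between calls to the robot, and variables do not carry over. Pictures are saved under pics/ and viewed, at most 10 in all, crops included, and the job is handed in when it is done.

```bash
mkdir -p pics; python3 - <<'E'
from station import *
import cv2
for n in("top","scene"):
    cv2.imwrite(f"pics/{n}0.png",read_camera(n)[:,:,::-1])
    c=camera_info(n);print(n,c)
print(camera_info("wrist"),get_ee_rot(),get_time())
E
```

```text
top {'intrinsics': array([[411.18918762,   0.        , 279.54904321],
       [  0.        , 411.18918762, 212.55653452],
       [  0.        ,   0.        ,   1.        ]]), 'dist': array([-0.09086663,  0.        ,  0.        ,  0.        ,  0.        ]), 'T': array([[ 0.0055177 ,  0.99085952, -0.13478487,  0.41238301],
       [-0.9999795 ,  0.00590511,  0.00247467, -0.04035322],
       [ 0.00324797,  0.13476845,  0.9908718 ,  1.17682473],
       [ 0.        ,  0.        ,  0.        ,  1.        ]])}
scene {'intrinsics': array([[419.49350482,   0.        , 282.74057124],
       [  0.        , 419.49350482, 205.83667538],
       [  0.        ,   0.        ,   1.        ]]), 'dist': array([-0.13148696,  0.        ,  0.        ,  0.        ,  0.        ]), 'T': array([[ 0.3110601 , -0.65393257,  0.6896476 ,  1.32974902],
       [ 0.95019555,  0.19929896, -0.2396004 , -0.30528656],
       [ 0.01923646,  0.7298302 ,  0.68335777,  0.84299467],
       [ 0.        ,  0.        ,  0.        ,  1.        ]])}
{'intrinsics': array([[363.58982805,   0.        , 282.36066645],
       [  0.        , 363.58982805, 210.23521177],
       [  0.        ,   0.        ,   1.        ]]), 'dist': array([-0.00303525,  0.        ,  0.        ,  0.        ,  0.        ]), 'tool_from_camera': array([[ 2.10774737e-04,  9.62075898e-01,  2.72781822e-01,
         7.35700070e-02],
       [ 9.99999930e-01, -2.86697450e-04,  2.38468913e-04,
         6.64624669e-04],
       [ 3.07631046e-04,  2.72781753e-01, -9.62075891e-01,
        -1.61478446e-01],
       [ 0.00000000e+00,  0.00000000e+00,  0.00000000e+00,
         1.00000000e+00]])} [-6.80338874e-04  9.72770648e-01  2.31768814e-01 -1.46436750e-04] 0.1
```

View pics/top0.png

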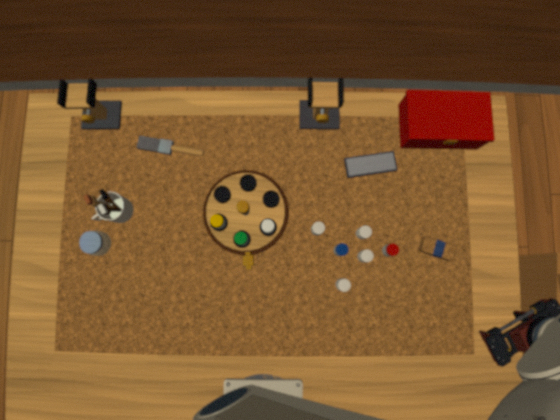

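View pics/scene0.png

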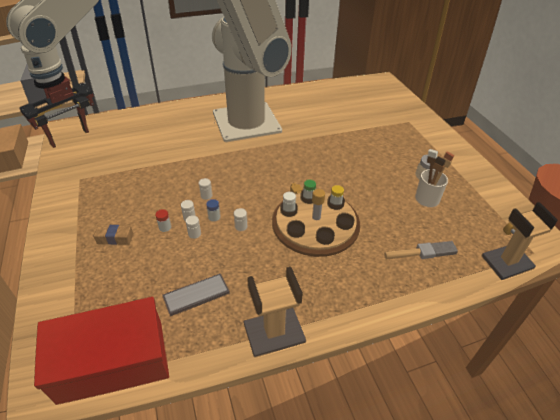

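The top view shows the carousel at about (246,212) with its pointer at (248,260), and the empty cups at (222,194), (248,183) and (271,199). The only red-lidded tin is at (392,250) and the only blue-lidded one at (342,249). The white look-alikes are at (318,228), (365,232), (367,256) and (344,285). The blue thing at (438,248) is a band on the cork block, not a tin. I'll confirm this in an enlarged crop.

```bash
python3 - <<'E'
import cv2,numpy as np
a=cv2.imread("pics/top0.png")
f=lambda x0,y0,w,h,s:cv2.resize(a[y0:y0+h,x0:x0+w],None,fx=s,fy=s,interpolation=cv2.INTER_CUBIC)
cv2.imwrite("pics/crop0.png",np.vstack([f(300,210,160,60,5)[:, :800],np.zeros((1,800,3),np.uint8)]))
c=f(198,165,100,110,5);cv2.imwrite("pics/crop1.png",c)
E
```

```text
(no output)
```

View pics/crop0.png

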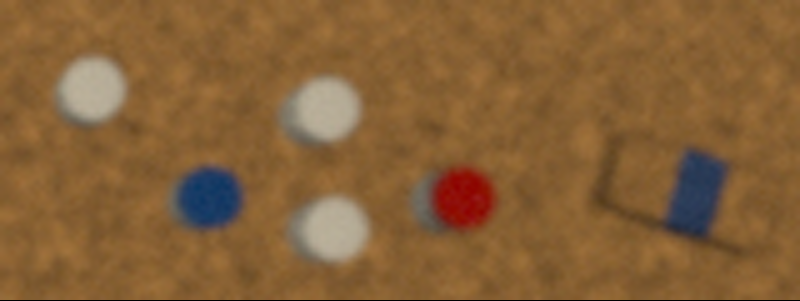

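View pics/crop1.png

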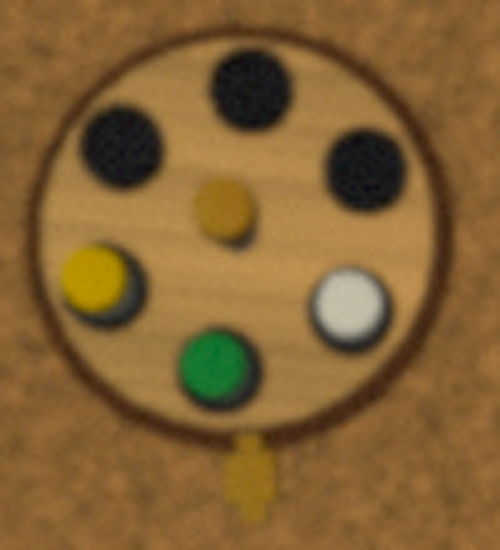

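The crop confirms it: the red lid is at crop (463,197), which is full-image (392,249), and the blue lid is at (210,198), which is (341.6,249). The white tins are the decoys. The cup rims are at crop (251,90), (122,147) and (366,169), and the knob top is at (224,208). Next I'll convert these to world positions.

```bash
cat > h.py <<'E'
from station import *
import numpy as np, cv2
from scipy.spatial.transform import Rotation as R
def rot(q): return R.from_quat(np.roll(q,-1)).as_matrix()
def camT(n):
    c=camera_info(n)
    if n!="wrist": return c,c["T"]
    T=np.eye(4);T[:3,:3]=rot(get_ee_rot());T[:3,3]=get_tcp_pos()
    return c,T@c["tool_from_camera"]
def px2w(n,px,z,ct=None):
    c,T=ct or camT(n)
    u=cv2.undistortPoints(np.array(px,float).reshape(-1,1,2),c["intrinsics"],c["dist"]).reshape(-1,2)
    d=np.c_[u[:,0],-u[:,1],-np.ones(len(u))]@T[:3,:3].T
    return T[:3,3]+d*((z-T[2,3])/d[:,2])[:,None]
def down(yaw): # tool down, closing line (tool y) horizontal; yaw=angle of tool x axis
    x=np.array([np.cos(yaw),np.sin(yaw),0]);z=np.array([0,0,-1]);
    return np.roll(R.from_matrix(np.c_[x,np.cross(z,x),z]).as_quat(),1)
E
python3 - <<'E'
from h import *
f=lambda x0,y0,P:[(x0+(x+.5)/5-.5,y0+(y+.5)/5-.5) for x,y in P]
t=px2w("top",f(300,210,[(463,197),(210,198)]),.055);print("red,blue",t.round(4))
c=px2w("top",f(198,165,[(366,169),(251,90),(122,147)]),.043)
fx=px2w("top",f(198,165,[(95,278),(212,366),(349,303)]),.082)
k=px2w("top",f(198,165,[(224,208)]),.116)
p=px2w("top",f(198,165,[(250,440),(250,478),(250,522)]),.022)
print(c.round(4),fx.round(4),k.round(4),p.round(4),sep="\n")
ax=(c[0]+fx[0]+c[1]+fx[1]+c[2]+fx[2])/6;print("axis",ax.round(4))
for q in(*c,*fx,*p): d=(q-ax)[:2];print(np.hypot(*d).round(4),np.degrees(np.arctan2(d[1],d[0])).round(1))
x=rot(get_ee_rot());print(x.round(3))
for nm,P in(("red",t[0]),("blue",t[1]),("ax",ax)):
  for d in(0,90,-90,180): print(nm,d,[None if j is None else np.round(j,2) for j in [inverse_kinematics([*P[:2],.15],down(np.radians(d)))]])
E
```

```text
red,blue [[ 0.4659 -0.3528  0.055 ]
 [ 0.4651 -0.2131  0.055 ]]
[[ 0.6064 -0.0185  0.043 ]
 [ 0.6511  0.0466  0.043 ]
 [ 0.6182  0.1185  0.043 ]]
[[ 0.5396  0.1258  0.082 ]
 [ 0.4927  0.062   0.082 ]
 [ 0.527  -0.0108  0.082 ]]
[[0.5729 0.0541 0.116 ]]
[[0.4558 0.0456 0.022 ]
 [0.4346 0.0453 0.022 ]
 [0.4101 0.045  0.022 ]]
axis [0.5725 0.0539 0.0625]
0.08 -64.9
0.079 -5.3
0.0791 54.7
0.079 114.6
0.0802 174.2
0.0791 -125.1
0.117 -175.9
0.1382 -176.4
0.1626 -176.8
[[ 0.893  0.451 -0.001]
 [ 0.451 -0.893  0.001]
 [ 0.    -0.001 -1.   ]]
red 0 [array([-0.67,  0.46,  1.77, -0.  ,  0.91,  0.9 ])]
red 90 [array([-0.67,  0.46,  1.77, -0.  ,  0.91, -0.67])]
red -90 [array([-0.67,  0.46,  1.77, -0.  ,  0.91,  2.47])]
red 180 [array([-0.67,  0.46,  1.77, -0.  ,  0.91, -2.24])]
blue 0 [array([-0.45,  0.36,  1.93, -0.  ,  0.85,  1.12])]
blue 90 [array([-0.45,  0.36,  1.93, -0.  ,  0.85, -0.45])]
blue -90 [None]
blue 180 [array([-0.45,  0.36,  1.93, -0.  ,  0.85, -2.02])]
ax 0 [array([ 0.07,  0.44,  1.79, -0.  ,  0.9 ,  1.64])]
ax 90 [array([ 0.07,  0.44,  1.79, -0.  ,  0.9 ,  0.07])]
ax -90 [None]
ax 180 [array([ 0.07,  0.44,  1.79, -0.  ,  0.9 , -1.5 ])]
```

The geometry is consistent: all cups are 79–80 mm from the axis, and the knob coincides with the axis. The pointer direction is -176.4°, and the cups sit at -65.3°, -5.3° and 54.7°. Red goes in pocket1 (then a turn of about -111°) and blue in pocket3. Before that I'll refine the positions from near with the wrist camera placed directly above each item.

```bash
python3 - <<'E'
from h import *
def look(P,z,name,yaw=90):
    y=np.radians(yaw);move_pose([P[0]-.0736*np.cos(y),P[1]-.0736*np.sin(y),z],down(y));wait(.3)
    ct=camT("wrist");im=read_camera("wrist");cv2.imwrite(f"pics/{name}.png",im[:,:,::-1]);return ct,im
def blob(im,lo,hi):
    h=cv2.cvtColor(im,cv2.COLOR_RGB2HSV);m=cv2.inRange(h,lo,hi)
    n,l,s,c=cv2.connectedComponentsWithStats(m);o=np.argsort(-s[1:,4])[:3]+1;return s[o],c[o]
for nm,P,lo,hi in(("red",(.466,-.353),(0,150,60),(8,255,255)),("blue",(.465,-.213),(100,120,40),(130,255,255))):
    ct,im=look(P,.2,"w"+nm);s,c=blob(im,lo,hi);print(nm,s.tolist(),px2w("wrist",c,.055,ct).round(4).tolist())
ct,im=look((.5725,.0539),.26,"wcar");np.save("car.npy",ct[1])
print(get_time())
E
```

```text
red [[97, 246, 89, 81, 1640], [380, 246, 88, 81, 1604], [264, 88, 42, 44, 1442]] [[0.3303, -0.5223, 0.055], [0.5981, -0.5221, 0.055], [0.4665, -0.3555, 0.055]]
blue [[265, 88, 41, 42, 1365], [267, 372, 1, 1, 1]] [[0.4664, -0.215, 0.055], [0.4487, -0.4693, 0.055]]
3.8083
```

View pics/wcar.png

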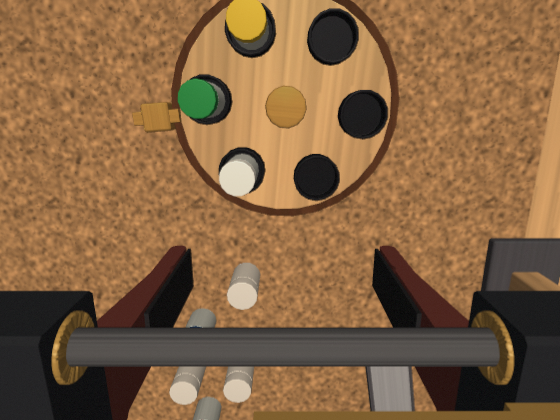

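The wrist view has the knob top at (286,106), pocket1 at (317,177), pocket2 at (363,114), pocket3 at (333,37), and the pointer block centre at about (156,117). I'll get its estimate of the carousel pose, then pick up and place the red tin.

```bash
python3 - <<'E'
from h import *
ct=(camera_info("wrist"),np.load("car.npy"))
c=px2w("wrist",[(317,177),(363,114),(333,37)],.043,ct);f=px2w("wrist",[(246,18),(197,99),(238,175)],.082,ct)
k=px2w("wrist",[(286,106)],.116,ct);p=px2w("wrist",[(156,117),(135,118)],.022,ct)
im=cv2.imread("pics/wcar.png");g=(im.max(2)<45).astype(np.uint8)
n,l,s,cc=cv2.connectedComponentsWithStats(g[:230]);ok=[i for i in range(1,n) if 1200<s[i,4]<3000];print(s[ok].tolist(),cc[ok].round(1).tolist())
print(c.round(4),k.round(4),p.round(4))
for q in(*c,*f,*p): d=(q-k[0])[:2];print(np.hypot(*d).round(4),np.degrees(np.arctan2(d[1],d[0])).round(1))
E
```

```text
[[307, 10, 51, 55, 2131], [338, 90, 49, 49, 1842], [294, 154, 45, 46, 1599]] [[332.2, 36.3], [362.4, 113.7], [315.8, 176.7]]
[[ 0.608  -0.0178  0.043 ]
 [ 0.6527  0.0464  0.043 ]
 [ 0.62    0.1175  0.043 ]] [[0.5746 0.054  0.116 ]] [[0.437  0.0432 0.022 ]
 [0.4145 0.0423 0.022 ]]
0.0791 -65.0
0.0785 -5.5
0.078 54.5
0.0791 115.1
0.0794 175.5
0.0769 -125.7
0.138 -175.5
0.1606 -175.8
```

```bash
cat >> h.py <<'E'
G=.021 # TCP height above tin underside while held
def pick(x,y):
    q=down(np.pi/2);command_gripper(.75);move_pose([x,y,.12],q)
    hit=movel([x,y,G],v=.12,until_force=8);command_gripper(0.);print("hit",hit,"width mm",get_grip_width()*88,"F",get_finger_force())
    movel([x,y,.17],v=.2)
def place(x,y):
    q=down(np.pi/2);move_pose([x,y,.17],q);movel([x,y,.027+G+.025],v=.15);wait(.2)
    hit=movel([x,y,.027+G+.0005],v=.03,until_force=6);print("place hit",hit,get_tcp_pos(),get_ft_force())
    return get_tcp_pos()[2]-.027-G
E
python3 - <<'E'
from h import *
pick(.4665,-.3555)
e=place(.607,-.0183);print("height left",e,"w",get_grip_width()*88)
if e<.006:
    command_gripper(.65);p=get_tcp_pos();movel([p[0],p[1],.17],v=.15)
print(get_time())
E
```

```text
hit False width mm 34.38000714058481 F 30.000536888837814
place hit True [ 0.60666623 -0.01822464  0.04825318] [0.20646601 0.99402777 5.12289296]
height left 0.0002531796642191442 w 34.480986892589016
12.925
```

Red went all the way down, with 0.25 mm left at contact. Now blue.

```bash
python3 - <<'E'
from h import *
pick(.4664,-.215)
e=place(.6195,.1185);print("height left",e,"w",get_grip_width()*88)
if e<.006:
    command_gripper(.65);p=get_tcp_pos();movel([p[0],p[1],.2],v=.15)
    y=np.pi/2;move_pose([.5736,.054-.0736,.26],down(y));wait(.3)
    np.save("car2.npy",camT("wrist")[1]);cv2.imwrite("pics/wcar2.png",read_camera("wrist")[:,:,::-1])
print(get_time())
E
```

```text
hit False width mm 34.42107074726367 F 30.000692903995514
place hit True [0.61914971 0.1183764  0.0482776 ] [-0.67710921 -0.68553274  4.71282403]
height left 0.0002775982329357024 w 34.363429882258345
22.6667
```

View pics/wcar2.png

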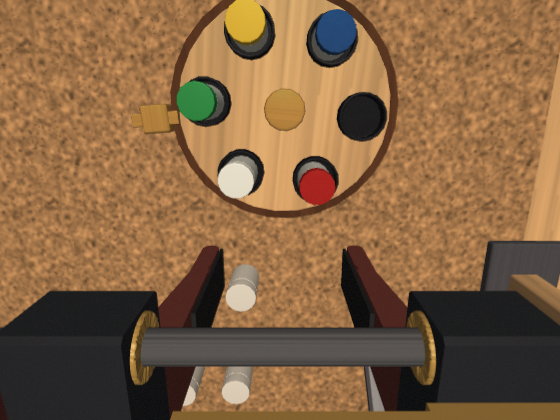

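Both tins stand in their cups: red lid at (318,186) and blue at (336,32), with the table unmoved. Now I'll grip the knob and turn it about -111°.

```bash
python3 - <<'E'
from h import *
A=[.5738,.054]
y0=140
move_pose([*A,.2],down(np.radians(y0)))
movel([*A,.084],v=.12,until_force=10);command_gripper(0.);print("w mm",get_grip_width()*88,get_finger_force(),get_ft_force(),get_tcp_pos())
p=get_tcp_pos()
for k in range(1,5): move_pose(p,down(np.radians(y0-110.9*k/4)))
wait(.5);print(get_tcp_pos(),get_ft_force(),get_ft_torque(),get_finger_force(),get_time())
a=read_camera("top")[:,:,::-1];np.save("top2.npy",a)
c=cv2.resize(a[160:275,190:305],None,fx=5,fy=5,interpolation=cv2.INTER_CUBIC)
s=read_camera("scene")[:,:,::-1][165:265,250:380];s=cv2.resize(s,None,fx=1.7,fy=5.75)
s=cv2.resize(read_camera("scene")[:,:,::-1][150:280,255:375],(220,238));o=np.zeros((575,800,3),np.uint8);o[:,:575]=c;o[:238,578:798]=s
cv2.imwrite("pics/end.png",o)
E
```

```text
w mm 33.76956679387663 30.002568662166595 [2.18755671 4.81938329 1.2493254 ] [0.57458902 0.0546021  0.08445253]
[0.57523454 0.05453184 0.0844981 ] [ 4.31486047  3.18638802 -4.37120285] [ 0.46687812 -0.69209505 -0.06488855] 29.99923288822174 27.65
```

View pics/end.png

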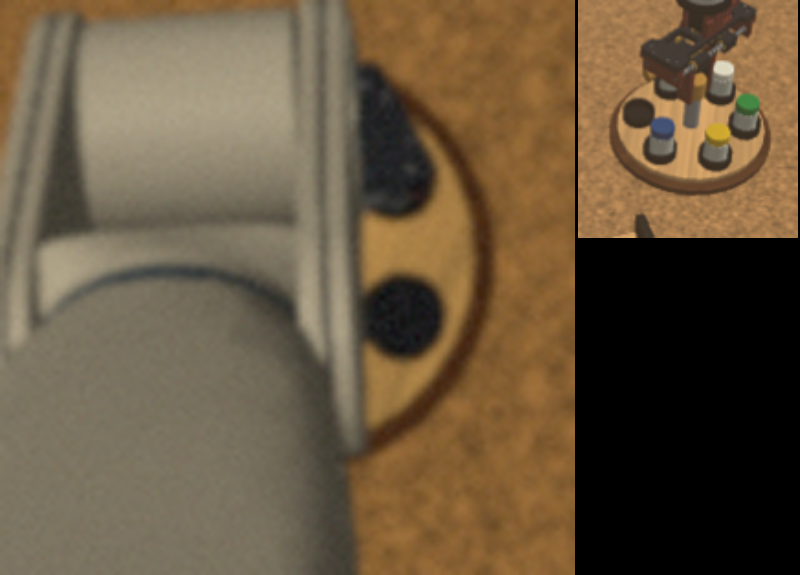

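The empty pocket2 is visible at crop (403,317), and it should be 60° on from the pointer, at about -116°. The scene inset shows the blue and fixed tins still standing. I'll check the angle numerically.

```bash
python3 - <<'E'
from h import *
c=px2w("top",[(190+403.5/5-.5,160+317.5/5-.5)],.043);d=(c[0]-[.5727,.0539,0])[:2]
print(c.round(4),np.hypot(*d),np.degrees(np.arctan2(d[1],d[0])))
p=camT("wrist")
im=read_camera("wrist");cv2.imwrite("pics/wend.png",im[:,:,::-1])
# scene image: yellow,white,green,blue lids (z .082)
s=read_camera("scene");h=cv2.cvtColor(s,cv2.COLOR_RGB2HSV)
for nm,lo,hi in(("blue",(100,120,30),(130,255,255)),("green",(50,100,30),(80,255,255)),("red",(0,170,50),(6,255,255))):
    m=cv2.inRange(h,lo,hi);m[:150]=0;m[270:]=0;m[:,:255]=0;m[:,375:]=0
    ys,xs=np.nonzero(m)
    if len(xs):
        q=px2w("scene",[(xs.mean(),ys.mean())],.078)[0];d=(q-[.5732,.054,0])[:2];print(nm,len(xs),q.round(4),np.hypot(*d).round(4),np.degrees(np.arctan2(d[1],d[0])).round(1))
E
```

```text
[[ 0.5372 -0.0174  0.043 ]] 0.07965234273749021 -116.44375718833828
blue 4 [0.6207 0.005  0.078 ] 0.0682 -45.9
green 90 [0.6093 0.1299 0.078 ] 0.084 64.6
```

View pics/wend.png

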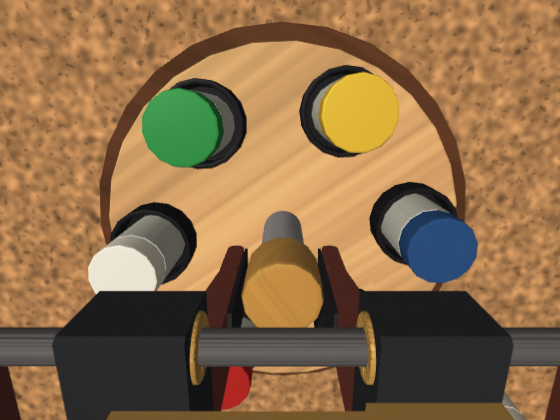

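Pocket2 is at -116.4°, so red is at -176.4°, squarely on the pointer. The wrist view shows the blue tin (438,246) seated, the red lid (235,388) on the pointer side, and the knob gripped at 30 N.

```bash
python3 - <<'E'
from station import *
print(get_finger_force(),get_time());print(job_done())
E
```

```text
29.99923288822174 27.9
the job is handed in; nothing more can be done
None
```

I handed the job in at about 28 s, with both tins seated in their cups, the red one measured within about 1° of the pointer, and the knob still gripped at 30 N; no verdict came back.

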